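# Wind the print press down one turn

### The arm

A 7-joint arm with a two-finger parallel gripper is mounted at the origin on the work surface. World frame = base frame: x ahead of the robot, y to its left, z up, the work surface at z = 0. Lengths are in m, angles in rad, forces in N, time in s.
With the tool pointing down it reaches from about 0.4 to 0.85 m from the base axis. Payload 4.5 kg.
Tool frame: the origin (TCP) lies midway between the tips of the shut fingers; the grasp point (between the pads) lies 19 mm behind it; z points along the fingers, y is the direction in which the jaws open and shut (so a half turn about z gives the same grasp; the last joint's range is limited). The gripper opens to 88 mm and grips with 3 to 60 N. Pads are 18 mm wide; open, the fingers measure 123 mm over their backs; the gripper's body (75 mm by 187 mm) begins 45 mm behind the grasp point.
Start: joints at [1.191, 0.689, -0.195, 1.565, 0.157, 0.902, -0.215], TCP at [0.251, -0.572, 0.218] pointing down, gripper open.
Joint ranges: [-3.01, 3.01], [-0.46, 2.08], [-1.47, 1.51], [0.13, 2.56], [-1, 4.14], [0.04, 2.09], [-2.66, 2.66]. Speed limits (rad/s): [2.57, 2.57, 3.14, 3.14, 3.14, 3.14, 3.14].

### API

Orientations are given as a unit quaternion [w, x, y, z].
In Python, from workcell import arm gives the robot as it stands.
- The arm moves only by the shell command python3 -m jog 'ROWS' [FORCE]. ROWS is JSON, a list of rows, each a list of 7 numbers: the shift along the tool's x, y, z in cm, then the turn, a rotation vector about the tool's x, y, z in degrees, then the closure in counts, from 0 (fully open) to 255 (shut). A call has 1 to 12 rows; each row is the pose to reach, as a shift and turn from the pose commanded when the call began, along the tool's axes at that moment; what a row does not reach only later rows make up. A row lasts 1/8 s, in which the tool goes at most 62.5 mm and 10.7 degrees, less where a joint would pass 70% of its speed; a pose out of reach is approached as far as the arm can. A call with a gripper value outside its range is refused whole. The fingers move at their own pace and stop on an object; FORCE is the grip in N (left out, the last holds). Time passes only in rows, so rows that repeat a pose let the fingers close. It gives the time, the measured TCP pose, the force and the opening at its end, in the units of the state.
- arm.get_state(): the state, without advancing time (a new reading comes with each control period).
- arm.capture(name): name is "scene" or "side" or "wrist"; returns a dict with "color" (420x560x3 uint8, red, green, blue), "vertical_fov" (degrees; the focal length in pixels is half the picture's height over the tangent of half this angle, whatever the lens; pixels are square), "cx", "cy" (the principal point, pixels), "R" (3x3) and "t" (3): a world point X has camera coordinates R X + t; the wrist camera has in their place "tool_from_camera" (4x4, takes a point from camera to tool coordinates, whose origin is the TCP and whose axes are the flange's). Camera axes: x right, y down, z forward; pixel columns grow to the right and rows downward; lengths in m; the calibration is good to about 2 mm. A picture is of the moment at which its call begins: read the wrist's pose just before it. There is no depth.
- arm.hand_in(): hands the job in, once; it reports no verdict.
The state is a dict: "time": time; "joints": joint angles; "joint_vel": joint speeds; "tau": joint torques, N m; "ee_pos": TCP position; "orientation": TCP orientation; "force": force on the tool from outside, world axes, zero at the start; "torque": the same for the moment, N m; "grip_width": opening from 0.0 (shut) to 1.0 (fully open).
Only numpy, scipy, OpenCV 4.12 (cv2) and the standard library are available. Lean on these libraries where they do the work, as an engineer would, in place of code of your own. Each camera call takes 0.05 s, during which the arm holds its last target. There are 200 camera calls.

### The job

Bring the print press down by one turn: with the outside of the fingers or the fingertips, gently push the yellow upright handle of the red hand wheel clockwise (seen from above) through exactly one full turn, so that the handle comes back to where it started, then move clear. Only push the handle: do not grip it or pull it upward, and leave the jars, mug, tools and other things on the table where they are.

Things in the scene. Friction and masses are not known exactly. Their poses are not given: they have to be found in the camera images.
- press: Green bench screw press for lino prints, fixed to the table. Origin: centre of its underside, on the table; its x axis is the short way of the base, y runs along its crosshead. Base 220 x 250 x 28 mm, two steel columns, crosshead 55 x 250 mm whose top is 168 mm above the table (two column nuts to 176 mm). A red wheel lies level on top, on the vertical line through the origin.
- wheel_hub (a point): Point on the vertical axis of the red hand wheel, 204 mm above the table, level with the top of the rim. The frame turns with the wheel: its x axis points from the axis to the handle. The wheel has a rim whose middle line has radius 85 mm (16 mm thick, 186 mm overall), three spokes (one ends at the handle), a hub of radius 22 mm rising 6 mm above the rim, and a nut of radius 11 mm to 14 mm above the rim. Above that the wheel's area is free except for the handle.
- handle: Yellow upright grip standing on the rim at the end of a spoke, 85 mm from the wheel's axis: round, 25 mm in diameter, 50 mm tall. Origin: centre of its underside, 208 mm above the table (a steel collar of radius 14 mm lies under it, its top 3 mm above the rim); its top is 258 mm above the table. It goes round with the wheel and does not spin on its pin. It is a sprung sleeve that slides upward on its pin if pulled with more than about 5 N and must stay seated.
- wheel (a joint): Turn of the red wheel in rad, 0 at the start wherever the handle then stands, growing clockwise seen from above; one full turn is 6.283. Stops at -1.5 and 9.4. The wheel stays where it is left; about 3 N at the handle, pushed along the rim, starts it, and it drags more the faster it is turned (about 6 N at 1 rad/s). It lowers the press's platen 12 mm a turn.
- ink_jar: Bystander, loose: glass jar with red cap, 60 mm wide, 75 mm tall, near the press. Origin: centre of its underside.
- ink_can: Bystander, loose: can with blue label, 64 mm wide, 65 mm tall, near the press. Origin: centre of its underside.
- brayer: Bystander, loose: ink roller, yellow roll 90 mm wide and blue handle, 165 mm long, 34 mm tall, lying on the table. Origin: underside, near its middle.
- mug: Bystander, loose: blue mug, 80 mm wide, 90 mm tall. Origin: centre of its underside.
- brush: Bystander, loose: brush lying on the table. Origin: underside, near its middle.
- lino_block: Bystander, loose: wooden block 100 x 70 x 20 mm lying on the table. Origin: centre of its underside.
- tub: Bystander, loose: white bottle 72 mm wide, 100 mm tall. Origin: centre of its underside.

How it is judged:
By the outcome, as a careful person would: the job done as asked, in the order asked, and still so for the second after the job is handed in, with the robot touching nothing.
It also fails if it takes over 64 s, if anything falls off the work surface, if the arm or the gripper's body presses on something with over 40 N, if the wrist force passes 120 N, or if a joint passes its speed limit or range.

## Working session

There is one attempt and no reset: what is moved stays moved. The work goes in short steps, Python scripts to look and compute and a shell command to move; the robot and the scene stay as the last step left them, time stands still between calls to the robot, and variables do not carry over. Pictures are saved under pics/ and viewed, about 8 in all and at most 12, crops included, and the job is handed in when it is done.

```bash
mkdir -p pics; ls; python3 - <<'E'
from workcell import arm
import cv2,pickle
s=arm.get_state();print(s)
d={}
for n in("scene","side"):
    c=arm.capture(n);d[n]=c
    cv2.imwrite(f"pics/{n}0.png",c["color"][:,:,::-1])
    print(n,c["vertical_fov"],c["cx"],c["cy"],c["R"],c["t"])
pickle.dump(d,open("c0.pkl","wb"))
E
```

```text
pics
{'time': 0.0, 'joints': array([ 1.1907919 ,  0.68998482, -0.19450558,  1.56630867,  0.1573326 ,
        0.9024893 , -0.21511004]), 'joint_vel': array([-0.00051912, -0.0006289 , -0.00100568,  0.00098044, -0.00116077,
        0.00192766,  0.00060068]), 'tau': array([ 3.15486568e-04, -5.27562189e+01, -1.26658145e+00, -1.53428864e+01,
       -5.25982899e-02,  6.58830293e-03,  2.05284255e-04]), 'ee_pos': array([ 0.2509904 , -0.57168146,  0.21731875]), 'orientation': array([-8.59151793e-04,  9.78662988e-01,  2.05470068e-01, -2.61133804e-04]), 'force': array([ 0.04138695, -1.28072585,  0.03159416]), 'torque': array([-0.07016526,  0.03160581, -0.04272072]), 'grip_width': 1.0011574032694621}
scene 55.4714007243181 279.7080649813911 208.95382111872323 [[-0.88636666  0.46296998  0.00359577]
 [ 0.38160227  0.73494013 -0.56057356]
 [-0.2621714  -0.49550156 -0.82809683]] [ 0.47084344 -0.1234804   1.6509024 ]
side 47.51848308410418 268.7198617799947 205.4620654442687 [[ 0.95470947 -0.2970765   0.01659435]
 [-0.19346225 -0.66216542 -0.72395394]
 [ 0.22605791  0.68795531 -0.68964869]] [-0.50994249  0.19917637  1.66526841]
```

View pics/scene0.png

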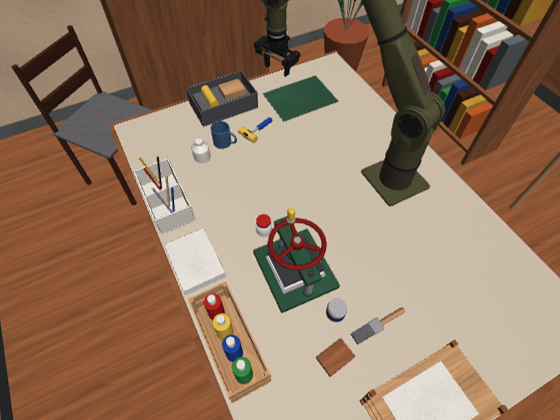

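View pics/side0.png

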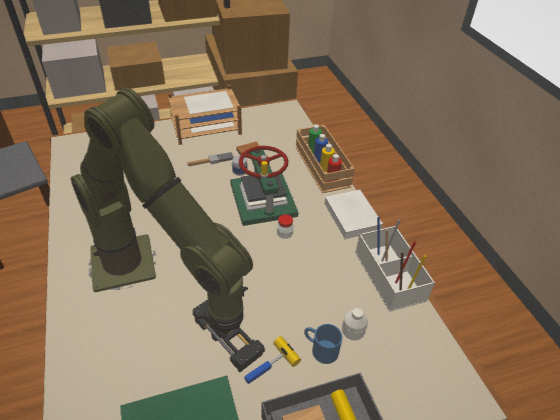

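The scene view shows the wheel at about (297,243) with its handle at (291,214). In the side view the wheel is at (263,162) and the handle at (264,168). Next I'll measure both by casting rays.

```bash
cat > h.py <<'E'
import numpy as np,cv2
from scipy.optimize import least_squares
def ray(c,uv):
    f=210/np.tan(np.radians(c["vertical_fov"]/2)); uv=np.atleast_2d(uv).astype(float)
    d=np.c_[(uv[:,0]-c["cx"])/f,(uv[:,1]-c["cy"])/f,np.ones(len(uv))]@c["R"]
    return -c["R"].T@c["t"],d
def plane(c,uv,z):
    o,d=ray(c,uv); return o+d*((z-o[2])/d[:,2])[:,None]
def wheel(c,guess,gh=None):
    hsv=cv2.cvtColor(c["color"],cv2.COLOR_RGB2HSV);h,s,v=[hsv[:,:,i].astype(int) for i in range(3)]
    ys,xs=np.nonzero(((h<8)|(h>172))&(s>150)&(v>50))
    P=plane(c,np.c_[xs,ys],.196)[:,:2]
    g=np.array(guess,float)
    for k in(.03,.018,.014,.014):
        r=np.hypot(*(P-g).T);m=abs(r-.085)<k
        g=least_squares(lambda q:np.hypot(*(P[m]-q).T)-.085,g,loss="soft_l1",f_scale=.004).x
    ys,xs=np.nonzero((h>20)&(h<35)&(s>120)&(v>90))
    Y=plane(c,np.c_[xs,ys],.235)[:,:2];k=np.hypot(*(Y-g).T)<.14
    uv=np.c_[xs,ys][k]
    return g,m.sum(),uv
def tri(c1,u1,c2,u2):
    o1,d1=ray(c1,u1);o2,d2=ray(c2,u2);d1=d1[0];d2=d2[0]
    a=np.linalg.lstsq(np.c_[d1,-d2],o2-o1,rcond=None)[0]
    p,q=o1+a[0]*d1,o2+a[1]*d2
    return (p+q)/2,np.linalg.norm(p-q)
def report(d):
    ga=[]
    us=[]
    for n,px in(("scene",(297,243)),("side",(263,162))):
        c=d[n];g0=plane(c,px,.196)[0,:2];g,m,uv=wheel(c,g0);ga.append(g);us.append(uv.mean(0) if len(uv) else None)
        print(n,"hub",g.round(4),m,"handle px",len(uv),us[-1], plane(c,us[-1],.233).round(4) if len(uv) else "")
    if all(u is not None for u in us):
        p,e=tri(d["scene"],us[0],d["side"],us[1]);g=np.mean(ga,0);v=p[:2]-g
        print("handle",p.round(4),e.round(4),"hub",g.round(4),"r",np.hypot(*v).round(4),"ang",np.degrees(np.arctan2(v[1],v[0])).round(1))
E
python3 - <<'E'
import pickle;from h import *
d=pickle.load(open("c0.pkl","rb"));report(d)
for n,b in(("scene",(230,180,380,330)),("side",(200,120,340,240))):
    x0,y0,x1,y1=b;d[n]=cv2.resize(d[n]["color"][y0:y1,x0:x1,::-1],(400,400))
cv2.imwrite("pics/crop0.png",np.hstack([d["scene"],d["side"]]))
E
```

```text
scene hub [0.5606 0.1708] 690 handle px 83 [290.77108434 214.08433735] [[0.5385 0.0884 0.233 ]]
side hub [0.5633 0.1758] 291 handle px 82 [263.90243902 167.80487805] [[0.5401 0.0895 0.233 ]]
handle [0.5393 0.0887 0.2339] 0.001 hub [0.562  0.1733] r 0.0876 ang -105.0
```

View pics/crop0.png

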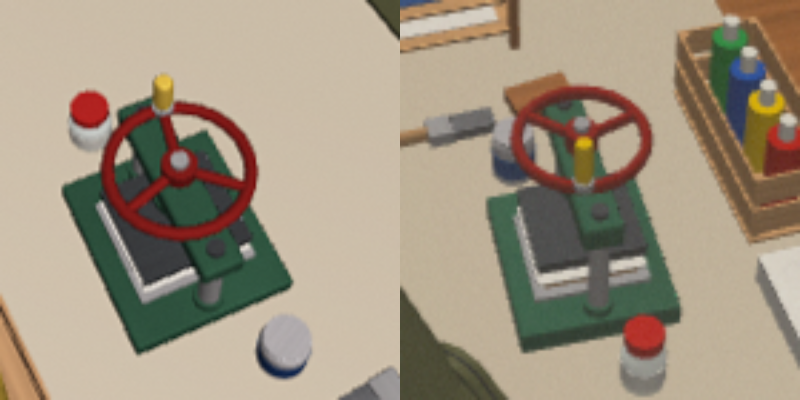

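Scene view, upper-left crop: the handle stands on the rim at about (291,214), with nothing above the wheel. I'll shut the fingers, lift, travel to the side behind the handle, and turn the tool so that tool x = world +Y and tool y = world +X.

```bash
python3 -m jog '[[0,0,-5,0,0,0,255],[14,-11,-9,0,0,-20,255],[19,-15,-9,0,0,-30,255],[25,-19,-9,0,0,-40,255],[30,-23,-9,0,0,-50,255],[35,-27,-9,0,0,-60,255],[40,-31,-9,0,0,-66.3,255],[45,-35,-9,0,0,-66.3,255],[50,-38.5,-9,0,0,-66.3,255],[54,-41.6,-9,0,0,-66.3,255],[57.5,-44.3,-9,0,0,-66.3,255],[57.5,-44.3,-9,0,0,-66.3,255]]'; python3 - <<'E'
from workcell import arm
s=arm.get_state();print(s)
E
```

```text
time: 1.6
ee_pos: [0.5804, 0.0301, 0.3075]
orientation: [0.0, 0.707, 0.707, -0.0]
force: [0.9, -1.9, 0.2]
grip_width: 0.006
{'time': 1.6, 'joints': array([ 0.18881615,  0.57300827, -0.55183498,  1.56857406,  0.32623307,
        1.09392546, -0.4431845 ]), 'joint_vel': array([-0.9049122 ,  0.36467805,  0.08374349, -0.72463774,  0.09125844,
        0.36812322, -0.68699109]), 'tau': array([  2.75370553, -49.98755693,  -5.98497078, -14.55486417,
        -0.3739226 ,  -0.28979287,   0.69583051]), 'ee_pos': array([0.58042984, 0.03006699, 0.30746237]), 'orientation': array([ 2.42689306e-05,  7.07211807e-01,  7.07001565e-01, -4.96318040e-04]), 'force': array([ 0.89169097, -1.86119629,  0.21244803]), 'torque': array([-0.07379465, -0.1766489 , -0.02871252]), 'grip_width': 0.005945018644282771}
```

```bash
python3 -m jog '[[0,0,0,0,0,0,255],[0,0,0,0,0,0,255],[0,0,0,0,0,0,255]]'; python3 - <<'E'
from workcell import arm
from h import *
import pickle
s=arm.get_state();print(s["ee_pos"],s["joints"].round(2),s["force"])
d={n:arm.capture(n) for n in("scene","side")};report(d)
o=[]
for n,b in(("scene",(210,140,370,300)),("side",(180,80,340,240))):
    x0,y0,x1,y1=b;o.append(cv2.resize(d[n]["color"][y0:y1,x0:x1,::-1],(400,400)))
cv2.imwrite("pics/crop1.png",np.hstack(o))
E
```

```text
time: 1.98
ee_pos: [0.5793, 0.0264, 0.3076]
orientation: [0.0, 0.708, 0.706, -0.001]
force: [-0.3, -0.6, -0.1]
grip_width: 0.003
[0.57933527 0.02635628 0.30758029] [ 0.19  0.57 -0.55  1.57  0.33  1.09 -0.44] [-0.26038047 -0.59454997 -0.13310548]
scene hub [0.5607 0.1708] 688 handle px 83 [290.77108434 214.08433735] [[0.5385 0.0884 0.233 ]]
side hub [0.5634 0.1754] 263 handle px 80 [263.825  167.8125] [[0.5398 0.0896 0.233 ]]
handle [0.5392 0.0887 0.2339] 0.0007 hub [0.562  0.1731] r 0.0874 ang -105.2
```

View pics/crop1.png

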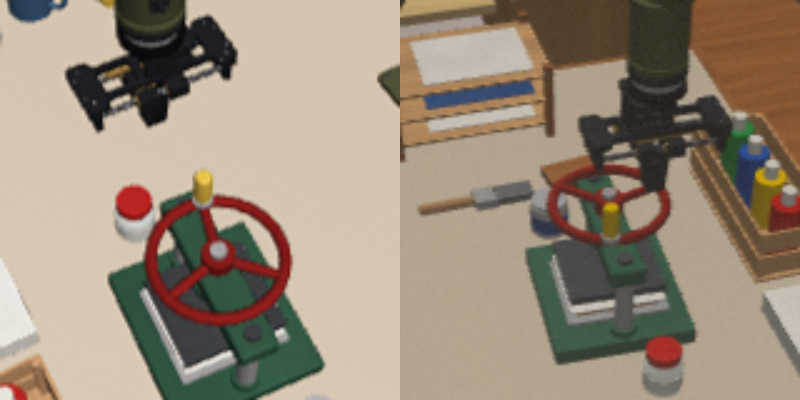

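The gripper is above and on the +x side of the handle with its fingers shut, and the handle has not moved (290.8,214.1). Now I'll move in sideways and then go down behind it.

```bash
python3 -m jog '[[3,0.7,0,0,0,0,255],[6.2,0.7,0,0,0,0,255],[6.2,0.7,0,0,0,0,255],[6.2,0.7,3,0,0,0,255],[6.2,0.7,6,0,0,0,255],[6.2,0.7,8.5,0,0,0,255],[6.2,0.7,8.5,0,0,0,255],[6.2,0.7,8.5,0,0,0,255]]'; python3 - <<'E'
from workcell import arm
from h import *
s=arm.get_state();p=s["ee_pos"];print(p,s["force"])
hub=np.array([.561,.172]);v=p[:2]-hub;print(np.hypot(*v),np.degrees(np.arctan2(v[1],v[0])))
# finger-centre angles on 85 mm circle -> world XY
for a in range(-75,-76-361,-5):
    t=np.radians(a);q=hub+.085*np.array([np.cos(t),np.sin(t)]);print(a,(q*100).round(1),end="; ")
E
```

```text
time: 3.08
ee_pos: [0.5876, 0.0898, 0.2239]
orientation: [0.001, 0.708, 0.707, 0.001]
force: [0.0, -0.0, 1.1]
grip_width: 0.006
[0.58759465 0.08977373 0.22385096] [ 0.01719094 -0.04177332  1.07841097]
0.08642010220640647 -72.07710701210097
-75 [58.3  9. ]; -80 [57.6  8.8]; -85 [56.8  8.7]; -90 [56.1  8.7]; -95 [55.4  8.7]; -100 [54.6  8.8]; -105 [53.9  9. ]; -110 [53.2  9.2]; -115 [52.5  9.5]; -120 [51.9  9.8]; -125 [51.2 10.2]; -130 [50.6 10.7]; -135 [50.1 11.2]; -140 [49.6 11.7]; -145 [49.1 12.3]; -150 [48.7 13. ]; -155 [48.4 13.6]; -160 [48.1 14.3]; -165 [47.9 15. ]; -170 [47.7 15.7]; -175 [47.6 16.5]; -180 [47.6 17.2]; -185 [47.6 17.9]; -190 [47.7 18.7]; -195 [47.9 19.4]; -200 [48.1 20.1]; -205 [48.4 20.8]; -210 [48.7 21.4]; -215 [49.1 22.1]; -220 [49.6 22.7]; -225 [50.1 23.2]; -230 [50.6 23.7]; -235 [51.2 24.2]; -240 [51.8 24.6]; -245 [52.5 24.9]; -250 [53.2 25.2]; -255 [53.9 25.4]; -260 [54.6 25.6]; -265 [55.4 25.7]; -270 [56.1 25.7]; -275 [56.8 25.7]; -280 [57.6 25.6]; -285 [58.3 25.4]; -290 [59.  25.2]; -295 [59.7 24.9]; -300 [60.4 24.6]; -305 [61.  24.2]; -310 [61.6 23.7]; -315 [62.1 23.2]; -320 [62.6 22.7]; -325 [63.1 22.1]; -330 [63.5 21.5]; -335 [63.8 20.8]; -340 [64.1 20.1]; -345 [64.3 19.4]; -350 [64.5 18.7]; -355 [64.6 17.9]; -360 [64.6 17.2]; -365 [64.6 16.5]; -370 [64.5 15.7]; -375 [64.3 15. ]; -380 [64.1 14.3]; -385 [63.8 13.6]; -390 [63.5 12.9]; -395 [63.1 12.3]; -400 [62.6 11.7]; -405 [62.1 11.2]; -410 [61.6 10.7]; -415 [61.  10.2]; -420 [60.4  9.8]; -425 [59.7  9.5]; -430 [59.   9.2]; -435 [58.3  9. ];
```

```bash
python3 -m jog '[[0,-0.5,0,0,0,0,255],[-0.2,-1.2,0,0,0,0,255],[-0.3,-2.0,0,0,0,0,255],[-0.3,-2.7,0,0,0,0,255],[-0.3,-3.4,0,0,0,0,255],[-0.2,-4.2,0,0,0,0,255],[0,-4.9,0,0,0,0,255],[0.2,-5.6,0,0,0,0,255],[0.5,-6.3,0,0,0,0,255],[0.8,-6.9,0,0,0,0,255],[1.2,-7.6,0,0,0,0,255],[1.7,-8.2,0,0,0,0,255]]'; python3 - <<'E'
from workcell import arm
from h import *
print(arm.get_state()["ee_pos"],arm.get_state()["force"])
d={n:arm.capture(n) for n in("scene","side")};report(d)
o=[]
for n,b in(("scene",(210,140,370,300)),("side",(180,80,340,240))):
    x0,y0,x1,y1=b;o.append(cv2.resize(d[n]["color"][y0:y1,x0:x1,::-1],(400,400)))
cv2.imwrite("pics/crop2.png",np.hstack(o))
E
```

```text
time: 4.58
ee_pos: [0.5107, 0.1103, 0.2253]
orientation: [0.003, 0.707, 0.707, 0.007]
force: [6.6, -2.7, 3.5]
grip_width: 0.001
[0.51073734 0.11031647 0.22528259] [ 6.63227398 -2.69749925  3.5082086 ]
scene hub [0.5606 0.1709] 687 handle px 81 [311.30864198 217.19753086] [[0.4863 0.1288 0.233 ]]
side hub [0.563  0.1753] 236 handle px 74 [246.18918919 163.02702703] [[0.4871 0.133  0.233 ]]
handle [0.4868 0.1301 0.2352] 0.0009 hub [0.5618 0.1731] r 0.0865 ang -150.2
```

View pics/crop2.png

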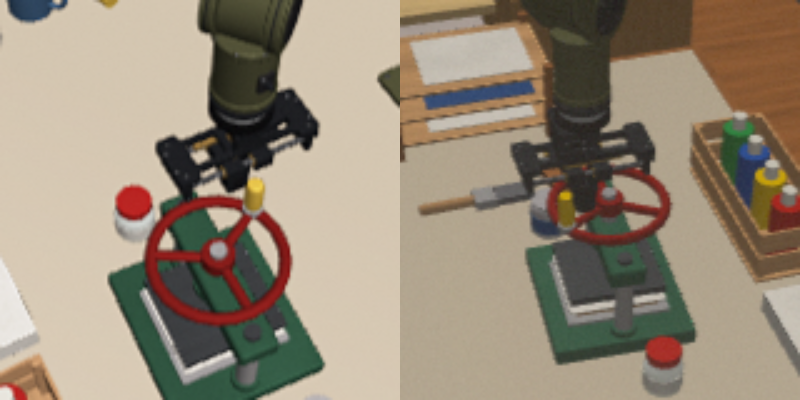

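The fingers are pushing the handle from behind, and it has moved to about -150° (scene crop (255,195)), so it turned clockwise by about 45°. I'll continue round the circle.

```bash
python3 -m jog '[[0.5,-0.5,0,0,0,0,255],[1,-1,0,0,0,0,255],[1.6,-1.5,0,0,0,0,255],[2.3,-1.9,0,0,0,0,255],[2.9,-2.2,0,0,0,0,255],[3.6,-2.5,0,0,0,0,255],[4.3,-2.7,0,0,0,0,255],[5,-2.9,0,0,0,0,255],[5.8,-3,0,0,0,0,255],[6.5,-3,0,0,0,0,255],[7.2,-3,0,0,0,0,255],[8,-2.9,0,0,0,0,255]]'; python3 - <<'E'
from workcell import arm
from h import *
print(arm.get_state()["joints"].round(2),arm.get_state()["force"])
d={n:arm.capture(n) for n in("scene","side")};report(d)
E
```

```text
time: 6.18
ee_pos: [0.4785, 0.1859, 0.2231]
orientation: [0.002, 0.708, 0.706, 0.001]
force: [7.8, -7.8, 0.1]
grip_width: 0.006
[-0.14  0.57 -0.51  1.89  0.39  0.78 -0.87] [ 7.81498455 -7.80851203  0.09774434]
scene hub [0.5604 0.171 ] 591 handle px 84 [325.10714286 236.17857143] [[0.4836 0.2085 0.233 ]]
side hub [0.5634 0.1758] 314 handle px 15 [241.  154.8] [[0.4816 0.1845 0.233 ]]
handle [0.4823 0.202  0.2208] 0.0071 hub [0.5619 0.1734] r 0.0846 ang 160.3
```

```bash
python3 -m jog '[[0.7,0.2,0,0,0,0,255],[1.4,0.4,0,0,0,0,255],[2.1,0.7,0,0,0,0,255],[2.7,1,0,0,0,0,255],[3.4,1.4,0,0,0,0,255],[4,1.9,0,0,0,0,255],[4.5,2.4,0,0,0,0,255],[5,2.9,0,0,0,0,255],[5.5,3.5,0,0,0,0,255],[5.9,4.1,0,0,0,0,255],[6.2,4.8,0,0,0,0,255],[6.5,5.5,0,0,0,0,255]]'; python3 - <<'E'
from workcell import arm
from h import *
print(arm.get_state()["joints"].round(2),arm.get_state()["force"])
d={n:arm.capture(n) for n in("scene","side")};report(d)
E
```

```text
time: 7.78
ee_pos: [0.5313, 0.2526, 0.2228]
orientation: [0.0, 0.707, 0.707, -0.0]
force: [-4.2, -2.7, 0.4]
grip_width: 0.005
[-0.24  0.67 -0.5   1.67  0.38  0.91 -0.88] [-4.15716448 -2.73644491  0.4032777 ]
scene hub [0.5603 0.1718] 525 handle px 73 [313.04109589 258.2739726 ] [[0.5547 0.2569 0.233 ]]
side hub [0.5633 0.1762] 311 handle px 67 [255.76119403 140.10447761] [[0.5586 0.2568 0.233 ]]
handle [0.5567 0.2567 0.2339] 0.0035 hub [0.5618 0.174 ] r 0.0828 ang 93.5
```

```bash
python3 -m jog '[[0.2,0.7,0,0,0,0,255],[0.4,1.4,0,0,0,0,255],[0.5,2.2,0,0,0,0,255],[0.5,2.9,0,0,0,0,255],[0.5,3.6,0,0,0,0,255],[0.4,4.4,0,0,0,0,255],[0.2,5.1,0,0,0,0,255],[0,5.8,0,0,0,0,255],[-0.3,6.5,0,0,0,0,255],[-0.6,7.2,0,0,0,0,255],[-1,7.8,0,0,0,0,255],[-1.5,8.4,0,0,0,0,255]]'; python3 - <<'E'
from workcell import arm
from h import *
print(arm.get_state()["joints"].round(2),arm.get_state()["force"])
d={n:arm.capture(n) for n in("scene","side")};report(d)
E
```

```text
time: 9.38
ee_pos: [0.615, 0.2393, 0.223]
orientation: [-0.001, 0.707, 0.708, 0.001]
force: [-3.8, 2.5, -1.2]
grip_width: 0.007
[-0.19  0.76 -0.49  1.44  0.39  1.04 -0.76] [-3.75849799  2.50951776 -1.21922297]
scene hub [0.56   0.1707] 340 handle px 31 [284.64516129 260.51612903] [[0.633  0.2245 0.233 ]]
side hub [0.5634 0.1762] 313 handle px 73 [277.54794521 142.23287671] [[0.6338 0.2212 0.233 ]]
handle [0.6335 0.2235 0.2316] 0.002 hub [0.5617 0.1734] r 0.0876 ang 34.9
```

```bash
python3 -m jog '[[-0.5,0.5,0,0,0,0,255],[-1,1,0,0,0,0,255],[-1.6,1.5,0,0,0,0,255],[-2.2,1.9,0,0,0,0,255],[-2.9,2.2,0,0,0,0,255],[-3.6,2.5,0,0,0,0,255],[-4.3,2.7,0,0,0,0,255],[-5,2.9,0,0,0,0,255],[-5.8,3,0,0,0,0,255],[-6.5,3,0,0,0,0,255],[-7.2,3,0,0,0,0,255],[-8,2.9,0,0,0,0,255]]'; python3 - <<'E'
from workcell import arm
from h import *
print(arm.get_state()["joints"].round(2),arm.get_state()["force"])
d={n:arm.capture(n) for n in("scene","side")};report(d)
E
```

```text
time: 10.98
ee_pos: [0.6429, 0.1583, 0.2228]
orientation: [-0.001, 0.707, 0.707, -0.0]
force: [-5.0, 6.3, 1.4]
grip_width: 0.004
[-0.06  0.77 -0.5   1.43  0.39  1.05 -0.64] [-5.038966    6.32548874  1.41100177]
scene hub [0.5609 0.1704] 508 handle px 1 [268. 245.] [[0.6532 0.1551 0.233 ]]
side hub [0.5633 0.1756] 310 handle px 78 [286.44871795 154.51282051] [[0.6417 0.1402 0.233 ]]
handle [0.6486 0.1511 0.2232] 0.0051 hub [0.5621 0.173 ] r 0.0892 ang -14.2
```

```bash
python3 -m jog '[[-0.7,-0.2,0,0,0,0,255],[-1.4,-0.4,0,0,0,0,255],[-2.1,-0.7,0,0,0,0,255],[-2.8,-1,0,0,0,0,255],[-3.4,-1.4,0,0,0,0,255],[-4,-1.9,0,0,0,0,255],[-4.5,-2.4,0,0,0,0,255],[-5,-2.9,0,0,0,0,255],[-5.5,-3.5,0,0,0,0,255],[-5.9,-4.1,0,0,0,0,255],[-6.2,-4.8,0,0,0,0,255],[-6.5,-5.5,0,0,0,0,255]]';  python3 -m jog '[[0,0,0,0,0,0,255],[0,0,0,0,0,0,255]]'; python3 - <<'E'
from workcell import arm
from h import *
print(arm.get_state()["joints"].round(2),arm.get_state()["force"])
d={n:arm.capture(n) for n in("scene","side")};report(d)
E
```

```text
time: 12.58
ee_pos: [0.5891, 0.1064, 0.2239]
orientation: [-0.006, 0.704, 0.71, 0.009]
force: [0.1, 27.1, -5.7]
grip_width: 0.006
time: 12.82
ee_pos: [0.5881, 0.1063, 0.2237]
orientation: [-0.006, 0.704, 0.71, 0.008]
force: [-2.6, 24.0, -4.6]
grip_width: 0.003
[ 0.05  0.68 -0.53  1.64  0.39  0.92 -0.6 ] [-2.56994579 24.03192827 -4.62793454]
scene hub [0.5606 0.171 ] 686 handle px 0 None 
side hub [0.5639 0.1753] 250 handle px 81 [273.02469136 166.02469136] [[0.5742 0.0901 0.233 ]]
```

The last arc ended with 24 N radially, because the finger's long face was bearing on the handle's inner side. I'll release it inward and re-place the finger squarely behind the handle.

```bash
python3 -m jog '[[0.5,0,0,0,0,0,255],[1,0,0,0,0,0,255],[1.5,0,0,0,0,0,255],[2,0.3,0,0,0,0,255],[2.5,1,0,0,0,0,255],[2.5,2.5,0,0,0,0,255],[2.5,3.5,0,0,0,0,255],[2.5,3.5,0,0,0,0,255]]'; python3 - <<'E'
from workcell import arm
from h import *
s=arm.get_state();print(s["force"],s["torque"])
d={n:arm.capture(n) for n in("scene","side")};report(d)
o=[]
for n,b in(("scene",(210,140,370,300)),("side",(180,80,340,240))):
    x0,y0,x1,y1=b;o.append(cv2.resize(d[n]["color"][y0:y1,x0:x1,::-1],(400,400)))
cv2.imwrite("pics/crop3.png",np.hstack(o))
E
```

```text
time: 13.92
ee_pos: [0.6247, 0.117, 0.2226]
orientation: [0.0, 0.708, 0.707, -0.0]
force: [0.4, -0.1, 0.3]
grip_width: 0.003
[ 0.35769025 -0.0694559   0.34676811] [-0.01387026 -0.06248346  0.01925957]
scene hub [0.5605 0.1712] 661 handle px 3 [284.66666667 214.66666667] [[0.5568 0.0814 0.233 ]]
side hub [0.5634 0.175 ] 280 handle px 82 [272.85365854 166.2804878 ] [[0.5731 0.0889 0.233 ]]
handle [0.5649 0.0834 0.2401] 0.0122 hub [0.562  0.1731] r 0.0897 ang -88.1
```

View pics/crop3.png

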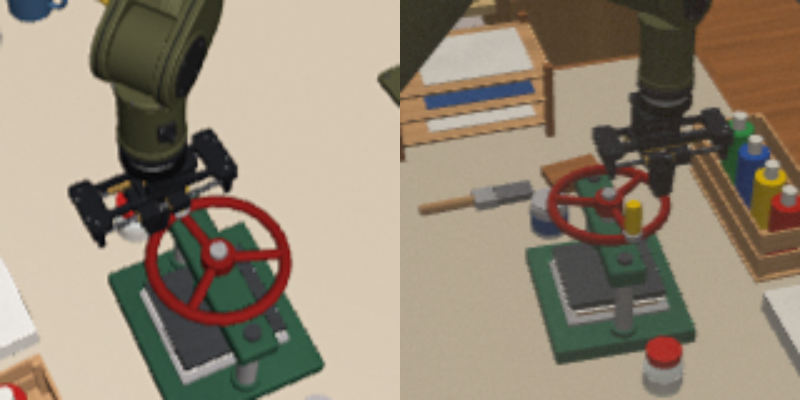

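The finger is clear and the handle is still seated (side crop (633,215)). It is about 22° short of its start. I'll drop in behind it at y=0.088 and push squarely along −x with the end face.

```bash
python3 -m jog '[[-1.5,0.2,0,0,0,0,255],[-2.9,0.2,0,0,0,0,255],[-2.9,-0.6,0,0,0,0,255],[-2.9,-1.4,0,0,0,0,255],[-2.9,-2,0,0,0,0,255],[-2.9,-2.5,0,0,0,0,255],[-2.9,-3,0,0,0,0,255],[-2.9,-3.5,0,0,0,0,255],[-2.9,-4,0,0,0,0,255],[-2.9,-4.5,0,0,0,0,255],[-2.9,-4.5,0,0,0,0,255]]'; python3 - <<'E'
from workcell import arm
from h import *
s=arm.get_state();print(s["ee_pos"],s["force"])
d={n:arm.capture(n) for n in("scene","side")};report(d)
E
```

```text
time: 15.4
ee_pos: [0.5788, 0.088, 0.223]
orientation: [0.0, 0.707, 0.707, -0.0]
force: [2.3, -1.8, -0.1]
grip_width: 0.004
[0.57876267 0.08800788 0.22301898] [ 2.25257426 -1.83781852 -0.09402122]
scene hub [0.5606 0.171 ] 693 handle px 52 [288.07692308 216.38461538] [[0.5503 0.0921 0.233 ]]
side hub [0.5635 0.1749] 221 handle px 81 [267.38271605 167.45679012] [[0.5525 0.088  0.233 ]]
handle [0.5515 0.0907 0.2314] 0.0036 hub [0.5621 0.173 ] r 0.083 ang -97.3
```

```bash
python3 -m jog '[[0,-0.4,0,0,0,0,255],[0,-0.8,0,0,0,0,255],[0,-1.1,0,0,0,0,255],[0,-1.1,0,0,0,0,255],[0,-1.1,0,0,0,0,255]]'; python3 - <<'E'
from workcell import arm
from h import *
s=arm.get_state();print(s["ee_pos"],s["force"])
d={n:arm.capture(n) for n in("scene","side")};report(d)
E
```

```text
time: 16.12
ee_pos: [0.5673, 0.0891, 0.2228]
orientation: [-0.0, 0.707, 0.707, -0.0]
force: [1.0, 0.2, 0.9]
grip_width: 0.004
[0.56725753 0.08911279 0.22278635] [1.00504318 0.23673121 0.86312809]
scene hub [0.5606 0.1708] 686 handle px 56 [291.51785714 215.16071429] [[0.5384 0.0931 0.233 ]]
side hub [0.5635 0.1749] 214 handle px 85 [263.90588235 167.70588235] [[0.5403 0.09   0.233 ]]
handle [0.5394 0.092  0.2319] 0.0029 hub [0.5621 0.1728] r 0.084 ang -105.7
```

The side-view handle pixel is back at its start: (263.9,167.7) against (263.9,167.8). I'll back off, lift clear and check.

```bash
python3 -m jog '[[0,0.7,0,0,0,0,255],[0,2,0,0,0,0,255],[0,3.5,0,0,0,0,255],[0,3.5,0,0,0,0,255],[0,3.5,-5,0,0,0,255],[0,3.5,-10,0,0,0,255],[-5,3.5,-13,0,0,0,255],[-10,3.5,-13,0,0,0,255],[-16,3.5,-13,0,0,0,255],[-20,3.5,-13,0,0,0,255],[-20,3.5,-13,0,0,0,255],[-20,3.5,-13,0,0,0,255]]'; python3 - <<'E'
from workcell import arm
from h import *
import pickle
s=arm.get_state();print(s["ee_pos"],s["force"],abs(s["joint_vel"]).max())
d={n:arm.capture(n) for n in("scene","side")};report(d);report(pickle.load(open("c0.pkl","rb")))
cv2.imwrite("pics/end.png",d["scene"]["color"][:,:,::-1])
E
```

```text
time: 17.73
ee_pos: [0.6023, -0.11, 0.3527]
orientation: [-0.001, 0.707, 0.708, 0.0]
force: [0.4, 0.8, -0.1]
grip_width: 0.009
[ 0.60231347 -0.10998299  0.35266074] [ 0.36958186  0.78710102 -0.07652211] 0.023057851970917493
scene hub [0.5607 0.1708] 688 handle px 83 [290.77108434 214.08433735] [[0.5385 0.0884 0.233 ]]
side hub [0.5634 0.1756] 254 handle px 83 [263.8313253  167.84337349] [[0.5398 0.0894 0.233 ]]
handle [0.5392 0.0887 0.2338] 0.0008 hub [0.562  0.1732] r 0.0876 ang -105.2
scene hub [0.5606 0.1708] 690 handle px 83 [290.77108434 214.08433735] [[0.5385 0.0884 0.233 ]]
side hub [0.5633 0.1758] 291 handle px 82 [263.90243902 167.80487805] [[0.5401 0.0895 0.233 ]]
handle [0.5393 0.0887 0.2339] 0.001 hub [0.562  0.1733] r 0.0876 ang -105.0
```

View pics/end.png

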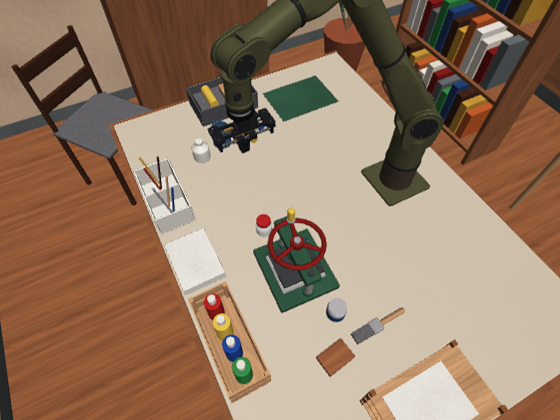

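The handle is back at (291,214), exactly where it started. The other things near the press have not moved, and the arm is clear.

```bash
python3 -c "
from workcell import arm
print(arm.hand_in())"
```

```text
the job is handed in; nothing more can be done
None
```

I pushed the handle clockwise through one full turn with the outside of the shut fingers, then moved the arm clear and handed the job in at about 18 s.

**Final position:** in the last pictures the handle sits on its starting pixels in the scene view (290.8, 214.1). In the side view it is within 0.1 pixel of them. That puts the handle at −105.2°, against −105.0° measured at the start. Its measured height is also the same, so it looks seated.

**Bystanders:** the jar, can, brush, lino block and tub look unmoved in the scene view. The gripper hid the mug and brayer, so I did not check those two; it passed over that area at about 35 cm height.

**One thing that went wrong:** near the end of the turn, the finger's long face pressed on the inner side of the handle with about 24–27 N. The wrist's vertical force reading, −4.6 to −5.7 N, suggests the finger may have lifted the handle with about the 5 N at which it slides. I released it inward, placed the finger squarely behind the handle, and pushed the last 22° with only a few newtons. The side view showed the handle still seated right after the release.

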